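Pill organiser onto the pull-out bedside leaf

TASK

Get the bedside riser ready for the night: first pull its narrow leaf all the way out, then slide the round pill organiser along the deck onto the leaf. Leave it lying flat on the leaf alone, no part of it still over the deck, and centred across the leaf's width because it overhangs both sides. Do not lift it or let it drop, and do not disturb the tumbler, the pill bottle or the book.

Things in the scene. Friction and masses are not known exactly. Their poses are not given: they have to be found in the camera images.
- riser: Fixed low wooden riser, 200 (x) x 240 (y) mm; its flat top, the deck, is 60 mm above the table. Origin: centre of its underside; z up; +y is the way the leaf pulls out. The leaf lies in a 58 mm wide, 15 mm deep slot along the middle of the deck, from y = -70 mm to the open end at y = 120 mm. The deck on both sides of the slot is level and plain.
- leaf (a joint): How far the leaf is out along the riser's +y, in m: 0 fully in, 0.13 fully out at its stop. Friction 2 N plus 8 N per m/s; stays where left. A pale wooden strip 56 mm wide, 12 mm thick, top 1 mm below the deck, no side rails, an upright metal lip at its outer end (inner face at riser y = 120 mm + this value). Fully out, 130 mm stands free beyond the deck, 47 mm above the table.
- lip (a point): Middle of the top edge of the metal lip's inner face (the face towards the deck), 77 mm above the table. The lip is 56 mm wide, 8 mm thick, 18 mm high above the leaf. Moves with the leaf; axes parallel to the riser's (x across the leaf, y outward). Fingertips just above the deck can push it outward by this face, or it can be pinched from above.
- leaf_seat (a point): Point on the leaf's top, on its centre line, 65 mm inward from the lip's inner face, 59 mm above the table: the middle of the free part when the leaf is fully out. Moves with the leaf; axes parallel to the riser's (x across the leaf, y outward).
- organiser: Round white weekly pill box, a flat closed disc 100 mm in diameter and 28 mm high with seven grey lids (2 mm proud), 110 to 220 g; too wide to grasp. Lies on the deck at the start, up to 32 mm to either side of the leaf's line. Origin: centre of its underside.
- tumbler: Bystander: clear drinking glass, 76 mm across, 90 mm high, on the table beside the riser. Origin: centre of its underside.
- pill_bottle: Bystander: small amber jar with white cap, 44 mm across, 75 mm high, on the table. Origin: centre of its underside.
- book: Bystander: closed blue book, 180 x 115 x 24 mm, lying on the table. Origin: centre of its underside.
Things that resemble listed ones, but are neither listed nor needed, are in the scene too. Leave any black, pink or turquoise look-alike of the organiser alone.

How it is judged:
On the way:
1. the leaf is pulled out at least 120 mm while the organiser is still on the deck (value of joint leaf above 0.12 m and y of organiser in the frame of riser below 0.1 m), for 0.2 s.
At the end, for the whole second after the job is handed in: The leaf is at least 120 mm out; the organiser rests flat on the leaf's top (within 4 mm of its height, tilt under 0.06 rad), its centre within 12 mm of the leaf's centre line and at least 168 mm from the riser's origin along its +y (clear of the deck), at rest and released (value of joint leaf above 0.12 m and y of organiser in the frame of riser above 0.168 m and x of organiser in the frame of leaf_seat between -0.012 and 0.012 m and z of organiser in the frame of leaf_seat between -0.004 and 0.004 m and angle between organiser's own z axis and vertical below 0.06 rad and linear speed of organiser below 0.01 m/s and angular speed of organiser below 0.1 rad/s); the robot touches nothing.
It fails at once if the organiser drops off, tips up or is lifted (height (world z) of organiser above 0.085 m or height (world z) of organiser below 0.045 m or angle between organiser's own z axis and vertical above 0.35 rad).
It fails at once if a bystander is moved more than 20 mm or tipped (distance of any of tumbler, pill_bottle, book from where it was at the start of the episode above 0.02 m or angle between any of tumbler, pill_bottle, book's own z axis and vertical above 0.3 rad).
It also fails if it takes over 62 s, if anything falls off the work surface, if the arm or the gripper's body presses on something with over 40 N, if the wrist force passes 120 N, or if a joint passes its speed limit or range.

ROBOT

A 6-joint arm with a two-finger parallel gripper is mounted at the origin on the work surface. World frame = base frame: x ahead of the robot, y to its left, z up, the work surface at z = 0. Lengths are in m, angles in rad, forces in N, time in s.
With the tool pointing down it reaches from about 0.35 to 0.775 m from the base axis. Payload 7.3 kg.
Tool frame: the origin (TCP) lies at the very end of the fingers, on their centre line; the grasp point (between the pads) lies 19 mm behind it; z points along the fingers, y is the line along which they close (so a half turn about z gives the same grasp; the last joint's range is limited). The gripper opens to 92 mm and grips with 3 to 60 N. Pads are 19 mm wide; open, the fingers measure 130 mm over their backs; the gripper's body (75 mm by 190 mm) begins 47 mm behind the grasp point.
Start: joints at [0.973, 0.342, 1.524, -0, 1.275, -0.146], TCP at [0.229, 0.472, 0.227] pointing down, gripper open.
Joint ranges: [-2.53, 2.53], [-0.77, 2.02], [0.04, 2.7], [-1, 4.14], [0.28, 2.66], [-3.11, 3.11]. Speed limits (rad/s): [2.57, 2.57, 3.14, 3.14, 3.14, 3.14].

INTERFACE

Orientations are given as [roll, pitch, yaw] about the fixed x, y, z axes, in that order (R = Rz(yaw) Ry(pitch) Rx(roll)).
In Python, from cell import robot gives the robot as it stands. The module is installed in compiled form; this text tells all that it offers.
- The arm moves only by the tool arm_command, never from a script. Its argument "moves" is a list of rows, each a list of 3 entries, a list of its own where there are three numbers: the shift along the tool's x, y, z in m, then the turn, a rotation vector about the tool's x, y, z in rad, then the finger opening in m, from 0 to 0.0918. In form: [[[dx, dy, dz], [ax, ay, az], claw], ...]. A call has exactly 5 rows; each row is the pose to reach, as a shift and turn from the pose commanded when the call began, along the tool's axes at that moment; what a row does not reach only later rows make up. A row lasts 1/10 s, in which the tool goes at most 50 mm and 8.59 degrees, less where a joint would pass 70% of its speed; a pose out of reach is approached as far as the arm can. A call with a gripper value outside its range is refused whole. The fingers move at their own pace and stop on an object; "squeeze" is the grip in N (left out, the last holds). Time passes only in rows, so rows that repeat a pose let the fingers close, or fill a call up. It gives the time, the measured TCP pose, the force, the opening and the grip force at its end, in the units of the state.
- robot.observe(): the state, without advancing time (a new reading comes with each control period).
- robot.read_camera(name): name is "scene" or "top"; returns the picture (384x512x3 uint8, red, green, blue); there is no depth.
- robot.camera_model(name): a dict with "fx", "fy", "cx", "cy" (pixels), "k1" (the pictures are not rectified: a ray, as slopes to the right and down, at radius r is drawn at 1 + k1 r^2 times it, then the intrinsics apply), "R" (3x3) and "t" (3): a world point X has camera coordinates R X + t. Camera axes: x right, y down, z forward; pixel columns grow to the right and rows downward; lengths in m; the calibration is good to about 2 mm. A picture is of the moment at which its call begins. camera_model takes no time and is no camera call.
- robot.hand_in(): hands the job in; it is judged then, once.
The state is a dict: "time": time; "qpos": joint angles; "qvel": joint speeds; "joint_efforts": joint torques, N m; "tool_pos": TCP position; "tool_rot": TCP orientation; "contact_force": force on the tool from outside, world axes, zero at the start; "torque": the same for the moment, N m; "opening": finger opening in m; "grip_force": force on a finger pad.
Only numpy, scipy, OpenCV 4.12 (cv2) and the standard library are available. Lean on these libraries where they do the work, as an engineer would, in place of code of your own. Each camera call takes 0.05 s, during which the arm holds its last target. There are 200 camera calls.

## Working session

There is one attempt and no reset: what is moved stays moved. The work goes in short steps, Python scripts to look and compute and a tool call to move; the robot and the scene stay as the last step left them, time stands still between calls to the robot, and variables do not carry over. Pictures are saved under pics/ and viewed, at most 10 in all, crops included, and the job is handed in when it is done.

Besides the shell and the picture viewer there is one more tool, called after ">>>" as name([rows], argument=value, ...), one row to a line, values as JSON. arm_command: Moves the arm, as the interface text tells. Its arguments: {"type":"object","properties":{"moves":{"type":"array"},"squeeze":{"type":"number"}},"required":["moves"]}

```bash
mkdir -p pics; cat > h.py <<'E'
from cell import robot
import numpy as np, cv2
def snap(n,f):
    im=robot.read_camera(n); cv2.imwrite('pics/'+f,im[:,:,::-1]); return im
def ray(n,uv):
    m=robot.camera_model(n); R=np.array(m['R']);t=np.array(m['t'])
    K=np.array([[m['fx'],0,m['cx']],[0,m['fy'],m['cy']],[0,0,1.]])
    p=cv2.undistortPoints(np.array(uv,float).reshape(-1,1,2),K,np.array([m['k1'],0,0,0.])).reshape(-1,2)
    return -R.T@t,(np.c_[p,np.ones(len(p))]@R)
def onz(n,uv,z):
    c,d=ray(n,uv); z=np.broadcast_to(z,len(d)); return c+d*((z-c[2])/d[:,2])[:,None]
def proj(n,X):
    m=robot.camera_model(n); R=np.array(m['R']);t=np.array(m['t'])
    K=np.array([[m['fx'],0,m['cx']],[0,m['fy'],m['cy']],[0,0,1.]])
    return cv2.projectPoints(np.array(X,float).reshape(-1,1,3),cv2.Rodrigues(R)[0],t,K,np.array([m['k1'],0,0,0.]))[0].reshape(-1,2)
E
python3 - <<'E'
from h import *
a=snap('top','t0.png'); b=snap('scene','s0.png')
for n in('top','scene'):
    m=robot.camera_model(n); print(n,-np.array(m['R']).T@np.array(m['t']),m['R'])
s=robot.observe(); print(s['time'],s['tool_pos'],s['tool_rot'],s['opening'])
E
```

```text
top [ 0.3944503  -0.07102579  0.91013813] [[ 0.11474178 -0.99339066  0.00305345]
 [-0.97202573 -0.11290708 -0.20595622]
 [ 0.20493974  0.02066375 -0.97855644]]
scene [0.88340837 0.20305896 0.62597784] [[-0.63578856  0.77186084 -0.00193483]
 [ 0.62058999  0.50969172 -0.59588792]
 [-0.45895638 -0.38005946 -0.80306528]]
0.1 [0.22897332 0.4720274  0.22612767] [-3.14023849e+00 -1.91891538e-04  2.68980060e+00] 0.0913913039010296
```

View pics/t0.png

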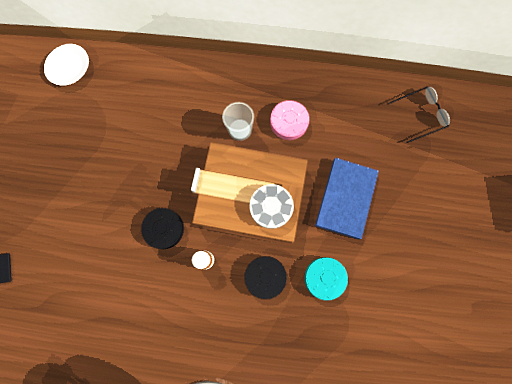

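View pics/s0.png

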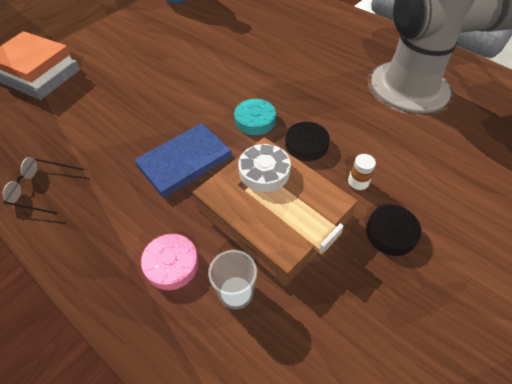

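The top view shows the riser with corners near (209,144), (307,157), (296,240) and (194,227). The lip is at about (197,181) and the organiser at about (271,206). The leaf points left in the image. Tumbler (238,120), bottle (203,260) and book (348,198) stand around it. The black, pink and turquoise discs are decoys.

```bash
python3 - <<'E'
import cv2
a=cv2.imread('pics/t0.png')[135:250,180:320]; cv2.imwrite('pics/t0c.png',cv2.resize(a,None,fx=5,fy=5,interpolation=cv2.INTER_CUBIC))
E
```

```text
(no output)
```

View pics/t0c.png

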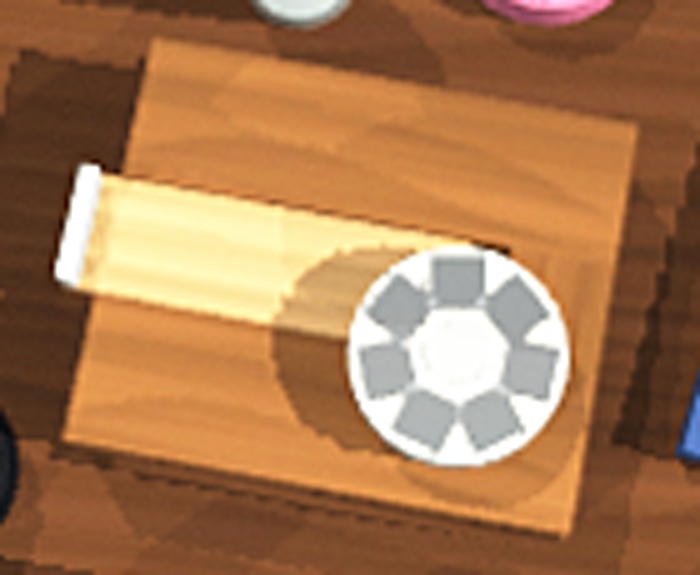

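The crop shows the deck corners at (153,38), (638,125), (570,536) and (63,440). The lip's inner top edge runs from (103,172) to (80,290), and the organiser's rim is centred at (459,356).

```bash
cat >> h.py <<'E'
def uncrop(p,x0=180,y0=135,f=5): return (np.array(p,float)+.5)/f-.5+[x0,y0]
E
python3 - <<'E'
from h import *
from scipy.optimize import least_squares
P=onz('top',uncrop([(153,38),(638,125),(570,536),(63,440)]),.06)[:,:2]
L=np.array([[1,1],[1,-1],[-1,-1],[-1,1]])*[.1,.12]   # image top = world +x
for s in (1,-1):
    Ls=L*[s,1]
    def f(p): c,q=np.cos(p[2]),np.sin(p[2]); return (Ls@np.array([[c,q],[-q,c]])+p[:2]-P).ravel()
    r=least_squares(f,[*P.mean(0),0]); print(s,r.x,r.cost,np.round(f(r.x)*1e3,1))
    if r.cost<1e-3: b=r.x
np.save('riser.npy',b); c,q=np.cos(b[2]),np.sin(b[2])
def loc(X): return (X[:,:2]-b[:2])@np.array([[c,-q],[q,c]])
print('lip in',loc(onz('top',uncrop([(103,172),(80,290)]),.077)))
O=onz('top',uncrop([(459,356),(348,356),(570,356)]),.088);print('org',O,loc(O))
print('tumbler',onz('top',[(239,134)],0),'bottle',onz('top',[(203,260)],.075),loc(onz('top',[(203,260)],.075)),'tum',loc(onz('top',[(238,110)],.09)))
print('blk',loc(onz('top',[(162,228)],.028)))
print('scene org', loc(onz('scene',[(265,163)],.09)))
E
```

```text
1 [ 0.55636763 -0.03310584 -0.06938902] 7.272509641933068e-08 [ 0.1  0.1  0.  -0.2  0.  -0.1 -0.1  0.2]
-1 [ 0.55636763 -0.03310584 -0.07098041] 0.07994945436448926 [-199.2   14.1 -199.7   13.8  199.3  -14.1  199.6  -13.8]
lip in [[ 0.02574601  0.12563499]
 [-0.03143747  0.1239285 ]]
org [[ 0.52150455 -0.08527316  0.088     ]
 [ 0.51569727 -0.03519431  0.088     ]
 [ 0.52729139 -0.13541921  0.088     ]] [[-0.03116225 -0.05445896]
 [-0.04042769 -0.00490326]
 [-0.02191254 -0.10408311]]
tumbler [[0.71439781 0.01822924 0.        ]] bottle [[0.38330001 0.05374857 0.075     ]] [[-0.17867304  0.07464604]] tum [[0.18248824 0.06550648]]
blk [[-0.12417948  0.1955408 ]]
scene org [[-0.02850606 -0.0501906 ]]
```

Measured riser pose: world (0.556, −0.033), yaw −0.069. The leaf is about 5 mm out, and the organiser is at riser (−31, −54) mm. Next I'll move over the leaf with the fingers closed.

```bash
cat >> h.py <<'E'
from scipy.spatial.transform import Rotation as Ro
B=np.load('riser.npy'); RB=Ro.from_euler('z',B[2])
def w2r(X): return RB.inv().apply(np.atleast_2d(X)-[B[0],B[1],0])
def to(x,y,z,k=0):
    """shift/turn in tool axes to riser x,y, world z; k: tool y at riser +y turned by k"""
    s=robot.observe(); T=Ro.from_euler('xyz',s['tool_rot'])
    g=RB*Ro.from_euler('z',np.pi+k)*Ro.from_euler('x',np.pi)
    X=RB.apply([x,y,0])+[B[0],B[1],z]
    print('t',round(s['time'],2),'at',np.round(w2r(s['tool_pos'])*1e3,1),'F',np.round(s['contact_force'],1),'op',round(s['opening'],4))
    print('shift',np.round(T.inv().apply(X-s['tool_pos']),4),'turn',np.round((T.inv()*g).as_rotvec(),4))
E
python3 -c "
from h import *
to(0,.085,.15)"
```

```text
t 0.1 at [[-361.6  481.2  226.1]] F [ 0.2 -0.4  0.4] op 0.0914
shift [-0.4834 -0.2326  0.0763] turn [-0.0013 -0.0004 -0.3824]
```

>>> arm_command([
  [[-0.04,-0.02,0.005],[0,0,0],0],
  [[-0.08,-0.04,0.01],[0,0,0],0],
  [[-0.12,-0.06,0.015],[0,0,0],0],
  [[-0.16,-0.08,0.02],[0,0,0],0],
  [[-0.2,-0.1,0.025],[0,0,0],0],
], squeeze=10)

```text
time: 0.6
tool_pos: [0.3661, 0.2935, 0.2014]
tool_rot: [-3.141, -0.0, 2.69]
contact_force: [0.1, -0.3, 0.3]
opening: 0.0564
grip_force: 0.0
```

>>> arm_command([
  [[-0.04,-0.02,0.005],[0,0,-0.08],0],
  [[-0.08,-0.04,0.01],[0,0,-0.16],0],
  [[-0.12,-0.06,0.015],[0,0,-0.24],0],
  [[-0.16,-0.08,0.02],[0,0,-0.32],0],
  [[-0.2,-0.1,0.025],[0,0,-0.382],0],
])

```text
time: 1.1
tool_pos: [0.5024, 0.1161, 0.1763]
tool_rot: [3.141, -0.0, 3.075]
contact_force: [0.4, 0.5, -0.8]
opening: 0.0168
grip_force: 0.0
```

```bash
python3 -c "
from h import *
to(0,.085,.066)"
```

```text
t 1.1 at [[-64.2 145.1 176.3]] F [ 0.4  0.5 -0.8] op 0.0168
shift [-0.0641 -0.0603  0.1102] turn [ 0.0001 -0.0005  0.0025]
```

>>> arm_command([
  [[-0.02,-0.02,0],[0,0,0],0],
  [[-0.04,-0.04,0.01],[0,0,0],0],
  [[-0.06,-0.06,0.02],[0,0,0],0],
  [[-0.064,-0.06,0.05],[0,0,0],0],
  [[-0.064,-0.06,0.07],[0,0,0],0],
])

```text
time: 1.6
tool_pos: [0.5614, 0.0525, 0.1047]
tool_rot: [3.142, -0.002, 3.07]
contact_force: [0.1, -0.8, -0.3]
opening: 0.0004
grip_force: 0.0
```

```bash
python3 -c "
from h import *
to(0,.085,.066)
snap('scene','s1.png')
to(0,.085,.066)"
```

```text
t 1.6 at [[ -0.9  85.7 104.7]] F [ 0.1 -0.8 -0.3] op 0.0004
shift [-0.001  -0.0007  0.0387] turn [ 0.     -0.0016 -0.0021]
t 1.65 at [[ -3.2  86.  101.7]] F [-1.8  1.4 -2.7] op 0.0007
shift [-0.0035 -0.001   0.0356] turn [-0.0001 -0.0074 -0.0015]
```

View pics/s1.png

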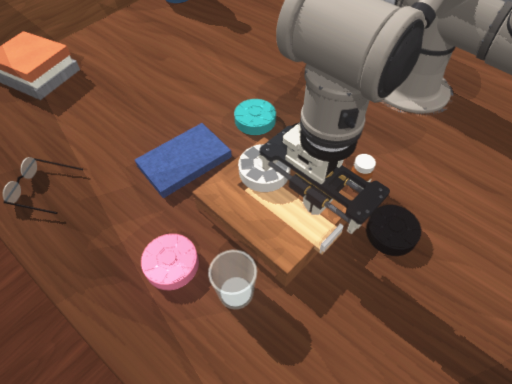

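The closed fingertips are above the leaf between the organiser and the lip (about (318,205)), with nothing touching. Next I'll go down and push the lip outward.

>>> arm_command([
  [[0,0,0.008],[0,0,0],0],
  [[0,0,0.018],[0,0,0],0],
  [[0,0,0.028],[0,0,0],0],
  [[0,0,0.034],[0,0,0],0],
  [[0,0,0.034],[0,0,0],0],
])

```text
time: 2.15
tool_pos: [0.5609, 0.0536, 0.072]
tool_rot: [3.142, -0.001, 3.072]
contact_force: [-0.3, 0.2, -0.2]
opening: 0.0003
grip_force: 0.0
```

```bash
python3 -c "
from h import *
to(0,.230,.066)"
```

```text
t 2.15 at [[-1.5 86.8 72. ]] F [-0.3  0.2 -0.2] op 0.0003
shift [-0.0014  0.1432  0.006 ] turn [ 0.     -0.0012 -0.0002]
```

>>> arm_command([
  [[-0.001,0.005,0.005],[0,0,0],0],
  [[-0.001,0.013,0.005],[0,0,0],0],
  [[-0.001,0.022,0.005],[0,0,0],0],
  [[-0.001,0.031,0.005],[0,0,0],0],
  [[-0.001,0.04,0.005],[0,0,0],0],
])

```text
time: 2.65
tool_pos: [0.5654, 0.094, 0.068]
tool_rot: [-3.141, 0.001, 3.072]
contact_force: [0.3, -2.1, 0.4]
opening: 0.0004
grip_force: 1.2
```

>>> arm_command([
  [[0,0.01,0],[0,0,0],0],
  [[0,0.02,0],[0,0,0],0],
  [[0,0.03,0],[0,0,0],0],
  [[0,0.04,0],[0,0,0],0],
  [[0,0.05,0],[0,0,0],0],
])

```text
time: 3.15
tool_pos: [0.5689, 0.144, 0.0679]
tool_rot: [3.141, 0.0, 3.072]
contact_force: [-0.2, -2.9, 1.5]
opening: 0.0007
grip_force: 1.8
```

```bash
python3 -c "
from h import *
to(0,.230,.066)"
```

```text
t 3.15 at [[  0.2 177.6  67.9]] F [-0.2 -2.9  1.5] op 0.0007
shift [0.0002 0.0524 0.0019] turn [ 0.0001  0.0004 -0.0003]
```

>>> arm_command([
  [[0,0.01,0],[0,0,0],0],
  [[0,0.02,0],[0,0,0],0],
  [[0,0.03,0],[0,0,0],0],
  [[0,0.04,0],[0,0,0],0],
  [[0,0.046,0],[0,0,0],0],
])

```text
time: 3.65
tool_pos: [0.5721, 0.1902, 0.0678]
tool_rot: [3.141, 0.0, 3.072]
contact_force: [1.4, -2.1, 2.1]
opening: 0.0007
grip_force: 2.0
```

>>> arm_command([
  [[0,0.003,0],[0,0,0],0],
  [[0,0.006,0],[0,0,0],0],
  [[0,0.008,0],[0,0,0],0],
  [[0,0.01,0],[0,0,0],0],
  [[0,0.01,0],[0,0,0],0],
])

```text
time: 4.15
tool_pos: [0.5727, 0.1992, 0.0678]
tool_rot: [3.141, 0.0, 3.072]
contact_force: [0.1, -1.7, 3.7]
opening: 0.0005
grip_force: 1.5
```

```bash
python3 -c "
from h import *
to(0,.230,.066)"
```

```text
t 4.15 at [[2.000e-01 2.329e+02 6.780e+01]] F [ 0.1 -1.7  3.7] op 0.0005
shift [ 0.0002 -0.0029  0.0018] turn [ 0.0004  0.0002 -0.0006]
```

>>> arm_command([
  [[0,0.002,0],[0,0,0],0],
  [[0,0.004,0],[0,0,0],0],
  [[0,0.006,0],[0,0,0],0],
  [[0,0.007,0],[0,0,0],0],
  [[0,0.008,0],[0,0,0],0],
])

```text
time: 4.65
tool_pos: [0.5729, 0.2029, 0.0677]
tool_rot: [-3.135, -0.001, 3.072]
contact_force: [-0.0, -21.9, 6.9]
opening: 0.0006
grip_force: 10.1
```

```bash
python3 - <<'E'
from h import *
to(0,.230,.066)
im=snap('top','t1.png')
cv2.imwrite('pics/t1c.png',cv2.resize(im[125:255,120:320,::-1],None,fx=4,fy=4,interpolation=cv2.INTER_CUBIC))
E
```

```text
t 4.65 at [[2.000e-01 2.366e+02 6.770e+01]] F [ -0.  -21.9   6.9] op 0.0006
shift [ 0.0002 -0.0065  0.0017] turn [-0.0068 -0.0013 -0.0001]
```

View pics/t1c.png

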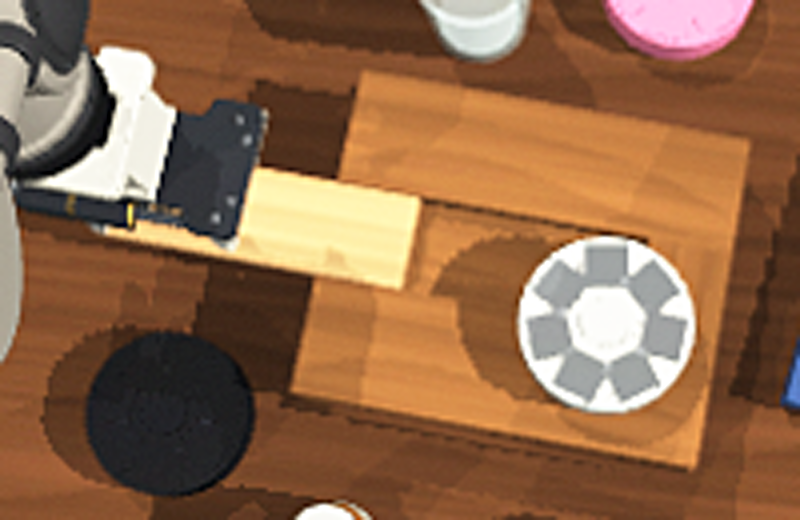

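The leaf is at its stop: about 22 N reaction, inner end at crop (412,245). The organiser hasn't moved (608,324). Next I'll retreat and go to the organiser's −x side with the fingers partly open.

>>> arm_command([
  [[0,-0.006,0],[0,0,0],0],
  [[0,-0.014,0],[0,0,0],0],
  [[0,-0.016,-0.02],[0,0,0],0.06],
  [[0,-0.016,-0.045],[0,0,0],0.06],
  [[0,-0.016,-0.06],[0,0,0],0.06],
])

```text
time: 5.2
tool_pos: [0.572, 0.1914, 0.1288]
tool_rot: [3.141, 0.0, 3.072]
contact_force: [-0.1, -0.4, -0.6]
opening: 0.0197
grip_force: 0.0
```

>>> arm_command([
  [[0.01,-0.03,-0.01],[0,0,0],0.06],
  [[0.03,-0.07,-0.01],[0,0,0],0.06],
  [[0.05,-0.11,-0.01],[0,0,0],0.06],
  [[0.07,-0.15,-0.01],[0,0,0],0.06],
  [[0.09,-0.19,-0.01],[0,0,0],0.06],
])

```text
time: 5.7
tool_pos: [0.4674, 0.0071, 0.1373]
tool_rot: [3.141, -0.001, 3.073]
contact_force: [1.3, -1.9, 0.5]
opening: 0.0578
grip_force: 0.0
```

>>> arm_command([
  [[0.005,-0.03,0],[0,0,0],0.06],
  [[0.01,-0.06,0],[0,0,0],0.06],
  [[0.015,-0.085,0],[0,0,0],0.06],
  [[0.015,-0.085,0],[0,0,0],0.06],
  [[0.015,-0.085,0],[0,0,0],0.06],
])

```text
time: 6.2
tool_pos: [0.4478, -0.0757, 0.1374]
tool_rot: [3.141, -0.001, 3.07]
contact_force: [-1.1, -0.6, 0.8]
opening: 0.0599
grip_force: 0.0
```

```bash
python3 -c "
from h import *
to(-.105,-.054,.068)"
```

```text
t 6.2 at [[-105.3  -50.   137.4]] F [-1.1 -0.6  0.8] op 0.0599
shift [-0.0004 -0.004   0.0694] turn [ 0.0011 -0.0005 -0.0019]
```

>>> arm_command([
  [[0,-0.004,0.015],[0,0,0],0.06],
  [[0,-0.004,0.035],[0,0,0],0.06],
  [[0,-0.004,0.055],[0,0,0],0.06],
  [[0,-0.004,0.066],[0,0,0],0.06],
  [[0,-0.004,0.069],[0,0,0],0.06],
])

```text
time: 6.7
tool_pos: [0.4473, -0.0788, 0.0676]
tool_rot: [3.141, -0.002, 3.073]
contact_force: [-0.2, 0.5, -0.7]
opening: 0.06
grip_force: 0.0
```

>>> arm_command([
  [[-0.005,0,0],[0,0,0],0.06],
  [[-0.01,0,0],[0,0,0],0.06],
  [[-0.015,0,0],[0,0,0],0.06],
  [[-0.02,0,0],[0,0,0],0.06],
  [[-0.024,0,0],[0,0,0],0.06],
])

```text
time: 7.2
tool_pos: [0.4726, -0.0818, 0.0691]
tool_rot: [-3.141, 0.001, 3.072]
contact_force: [-0.4, -0.1, -0.4]
opening: 0.0602
grip_force: 0.0
```

```bash
python3 -c "
from h import *
to(-.0495,-.054,.068)"
```

```text
t 7.2 at [[-80.2 -54.4  69.1]] F [-0.4 -0.1 -0.4] op 0.0602
shift [-0.0307  0.0004  0.0011] turn [-0.0002  0.001  -0.0004]
```

>>> arm_command([
  [[-0.003,0,0],[0,0,0],0.06],
  [[-0.006,0,0],[0,0,0],0.06],
  [[-0.009,0,0],[0,0,0],0.06],
  [[-0.012,0,0],[0,0,0],0.06],
  [[-0.015,0,0],[0,0,0],0.06],
])

```text
time: 7.7
tool_pos: [0.4868, -0.0826, 0.0687]
tool_rot: [3.141, -0.0, 3.072]
contact_force: [-2.0, -0.3, 1.5]
opening: 0.0599
grip_force: 1.0
```

>>> arm_command([
  [[-0.003,0,0],[0,0,0],0.06],
  [[-0.006,0,0],[0,0,0],0.06],
  [[-0.01,0,0],[0,0,0],0.06],
  [[-0.013,0,0],[0,0,0],0.06],
  [[-0.016,0,0],[0,0,0],0.06],
])

```text
time: 8.2
tool_pos: [0.503, -0.0838, 0.0687]
tool_rot: [3.142, 0.0, 3.072]
contact_force: [-1.7, 1.2, 1.1]
opening: 0.0603
grip_force: 1.0
```

>>> arm_command([
  [[0.005,0,0],[0,0,0],0.06],
  [[0.015,0,0],[0,0,0],0.06],
  [[0.03,0,0],[0,0,0],0.06],
  [[0.04,0,-0.02],[0,0,0],0.06],
  [[0.045,0,-0.06],[0,0,0],0.06],
])

```text
time: 8.7
tool_pos: [0.4542, -0.0797, 0.127]
tool_rot: [3.14, -0.007, 3.072]
contact_force: [1.3, 0.1, 0.7]
opening: 0.0599
grip_force: 0.0
```

```bash
python3 - <<'E'
from h import *
to(0,-.125,.13,np.pi/2)
to(0,-.125,.13,-np.pi/2)
im=snap('top','t2.png'); print(robot.observe()['qpos'])
cv2.imwrite('pics/t2c.png',cv2.resize(im[135:250,180:320,::-1],None,fx=5,fy=5,interpolation=cv2.INTER_CUBIC))
E
```

```text
t 8.7 at [[-98.7 -53.6 127. ]] F [1.3 0.1 0.7] op 0.0599
shift [-0.0987 -0.0713 -0.0038] turn [ 0.0072 -0.0039 -1.5715]
t 8.7 at [[-98.7 -53.6 127. ]] F [1.3 0.1 0.7] op 0.0599
shift [-0.0987 -0.0713 -0.0038] turn [-0.0039 -0.0072  1.5701]
[-3.39948425e-01  3.35154859e-01  1.82139851e+00  1.04677820e-05
  9.79985219e-01 -1.84107833e+00]
```

View pics/t2c.png

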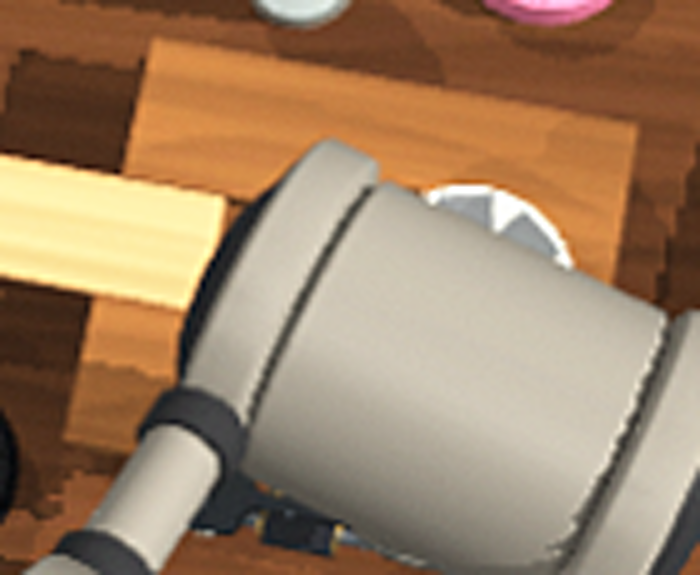

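The arm hides most of the organiser, but its visible upper edge (480,184) puts its centre about 28 mm over, near the leaf's line. Next I'll turn a quarter and go behind it at −y.

>>> arm_command([
  [[-0.01,-0.015,-0.01],[0,0,0.14],0.06],
  [[-0.02,-0.03,-0.01],[0,0,0.28],0.06],
  [[-0.03,-0.045,-0.01],[0,0,0.42],0.06],
  [[-0.04,-0.06,-0.01],[0,0,0.56],0.06],
  [[-0.05,-0.075,-0.01],[0,0,0.7],0.06],
])

```text
time: 9.25
tool_pos: [0.5022, -0.1595, 0.1387]
tool_rot: [3.141, 0.0, 2.366]
contact_force: [0.1, -0.2, -0.2]
opening: 0.0598
grip_force: 0.0
```

```bash
python3 -c "
from h import *
to(-.0,-.130,.13,-np.pi/2)"
```

```text
t 9.25 at [[ -45.3 -129.8  138.7]] F [ 0.1 -0.2 -0.2] op 0.0598
shift [-0.0345  0.0292  0.0087] turn [4.000e-04 2.000e-04 8.645e-01]
```

>>> arm_command([
  [[-0.01,0.008,0.002],[0,0,0.14],0.06],
  [[-0.02,0.016,0.005],[0,0,0.28],0.06],
  [[-0.03,0.025,0.008],[0,0,0.42],0.06],
  [[-0.0345,0.029,0.009],[0,0,0.56],0.06],
  [[-0.0345,0.029,0.009],[0,0,0.7],0.06],
])

```text
time: 9.75
tool_pos: [0.5475, -0.162, 0.1292]
tool_rot: [3.141, -0.0, 1.666]
contact_force: [-1.0, 0.1, -0.1]
opening: 0.0597
grip_force: 0.0
```

```bash
python3 - <<'E'
from h import *
to(-.0,-.130,.068,-np.pi/2)
im=snap('top','t3.png')
cv2.imwrite('pics/t3c.png',cv2.resize(im[135:250,180:320,::-1],None,fx=5,fy=5,interpolation=cv2.INTER_CUBIC))
E
```

```text
t 9.75 at [[ 1.000e-01 -1.292e+02  1.292e+02]] F [-1.   0.1 -0.1] op 0.0597
shift [-0.0007 -0.0002  0.0612] turn [ 2.000e-04 -1.000e-04  1.648e-01]
```

View pics/t3c.png

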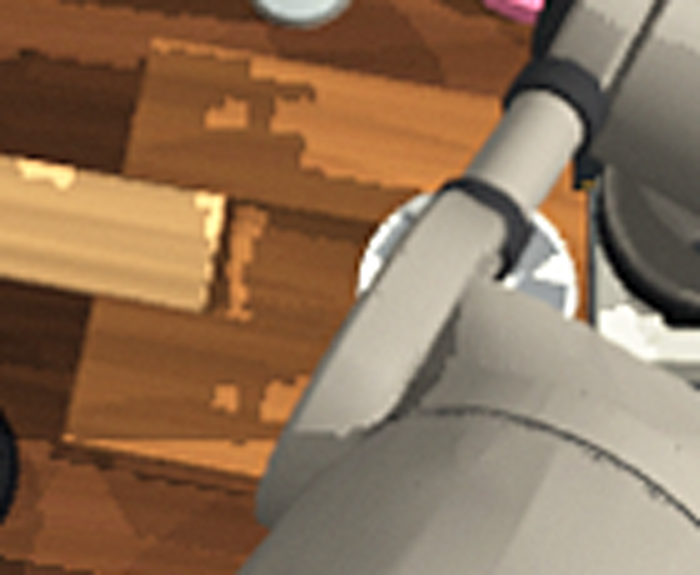

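The organiser's edges are at about (359,285) and (579,290), so its centre is near (469,295). That agrees with riser (≈−3, −54). Next I'll finish the turn, go down behind it and push.

>>> arm_command([
  [[0,0,0],[0,0,0.1],0.06],
  [[-0.001,0,0.015],[0,0,0.165],0.06],
  [[-0.001,0,0.035],[0,0,0.165],0.06],
  [[-0.001,0,0.053],[0,0,0.165],0.06],
  [[-0.001,0,0.06],[0,0,0.165],0.06],
])

```text
time: 10.3
tool_pos: [0.5461, -0.1627, 0.0681]
tool_rot: [-3.139, -0.001, 1.509]
contact_force: [-0.4, 0.5, -0.0]
opening: 0.0598
grip_force: 0.0
```

```bash
python3 - <<'E'
from h import *
to(-.0,-.130,.068,-np.pi/2)
E
```

```text
t 10.3 at [[  -1.3 -130.    68.1]] F [-0.4  0.5 -0. ] op 0.0598
shift [-0.0001  0.0013  0.0001] turn [-0.0026 -0.001   0.0076]
```

>>> arm_command([
  [[0.008,0.001,0],[0,0,0.004],0.06],
  [[0.016,0.001,0],[0,0,0.006],0.06],
  [[0.022,0.001,0],[0,0,0.006],0.06],
  [[0.026,0.001,0],[0,0,0.006],0.06],
  [[0.03,0.001,0],[0,0,0.006],0.06],
])

```text
time: 10.8
tool_pos: [0.5508, -0.1331, 0.0704]
tool_rot: [3.14, 0.001, 1.502]
contact_force: [-0.6, -1.6, 0.9]
opening: 0.06
grip_force: 0.9
```

>>> arm_command([
  [[0.006,0,0],[0,0,0],0.06],
  [[0.013,0,0],[0,0,0],0.06],
  [[0.02,0,0],[0,0,0],0.06],
  [[0.027,0,0],[0,0,0],0.06],
  [[0.034,0,0],[0,0,0],0.06],
])

```text
time: 11.3
tool_pos: [0.553, -0.0989, 0.0699]
tool_rot: [3.141, 0.0, 1.501]
contact_force: [-0.8, -3.0, 2.8]
opening: 0.06
grip_force: 1.8
```

>>> arm_command([
  [[0.007,0,0],[0,0,0],0.06],
  [[0.014,0,0],[0,0,0],0.06],
  [[0.021,0,0],[0,0,0],0.06],
  [[0.028,0,0],[0,0,0],0.06],
  [[0.035,0,0],[0,0,0],0.06],
])

```text
time: 11.8
tool_pos: [0.5553, -0.0638, 0.0698]
tool_rot: [3.142, -0.0, 1.501]
contact_force: [-0.2, -2.4, 3.0]
opening: 0.0602
grip_force: 1.9
```

```bash
python3 - <<'E'
from h import *
to(0,.1355,.068,-np.pi/2)
im=snap('scene','s4.png')
cv2.imwrite('pics/s4c.png',cv2.resize(im[110:310,170:420,::-1],None,fx=3,fy=3,interpolation=cv2.INTER_CUBIC))
E
```

```text
t 11.8 at [[  1.1 -30.7  69.8]] F [-0.2 -2.4  3. ] op 0.0602
shift [ 0.1662 -0.0012  0.0018] turn [ 0.0001 -0.     -0.0005]
```

View pics/s4c.png

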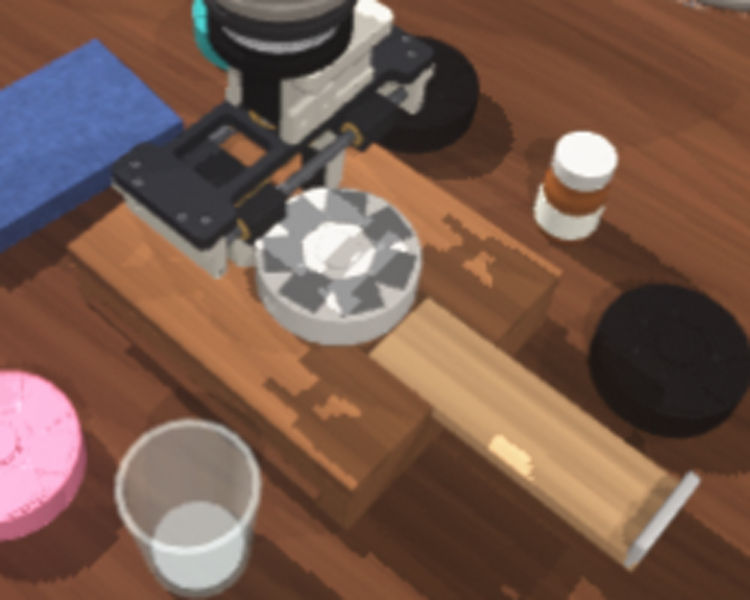

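The organiser (crop (337,250)) sits flat between both fingers, over the slot and in line with the pulled-out leaf. I'll keep pushing.

>>> arm_command([
  [[0.007,0,0],[0,0,0],0.06],
  [[0.014,-0.001,0],[0,0,0],0.06],
  [[0.021,-0.001,0],[0,0,0],0.06],
  [[0.028,-0.001,0],[0,0,0],0.06],
  [[0.035,-0.001,0],[0,0,0],0.06],
])

```text
time: 12.35
tool_pos: [0.5566, -0.0287, 0.0696]
tool_rot: [-3.141, -0.0, 1.501]
contact_force: [-0.8, -2.9, 1.7]
opening: 0.0602
grip_force: 1.3
```

>>> arm_command([
  [[0.007,0,0],[0,0,0],0.06],
  [[0.014,0,0],[0,0,0],0.06],
  [[0.021,0,0],[0,0,0],0.06],
  [[0.028,0,0],[0,0,0],0.06],
  [[0.035,0,0],[0,0,0],0.06],
])

```text
time: 12.85
tool_pos: [0.5591, 0.0061, 0.0696]
tool_rot: [-3.141, -0.0, 1.501]
contact_force: [-0.3, -1.8, 0.8]
opening: 0.0597
grip_force: 1.2
```

>>> arm_command([
  [[0.007,0,0],[0,0,0],0.06],
  [[0.014,0,0],[0,0,0],0.06],
  [[0.021,0,0],[0,0,0],0.06],
  [[0.028,0,0],[0,0,0],0.06],
  [[0.035,0,0],[0,0,0],0.06],
])

```text
time: 13.35
tool_pos: [0.5617, 0.041, 0.0698]
tool_rot: [3.141, 0.0, 1.501]
contact_force: [-1.0, -2.1, 1.3]
opening: 0.0601
grip_force: 1.3
```

```bash
python3 - <<'E'
from h import *
to(0,.1355,.068,-np.pi/2)
im=snap('scene','s5.png')
print(w2r(onz('scene',[(337/3+170,250/3+110)],.09)))
cv2.imwrite('pics/s5c.png',cv2.resize(im[110:310,170:420,::-1],None,fx=3,fy=3,interpolation=cv2.INTER_CUBIC))
E
```

```text
t 13.35 at [[ 0.1 74.3 69.8]] F [-1.  -2.1  1.3] op 0.0601
shift [ 0.0612 -0.0002  0.0018] turn [ 0.0001  0.     -0.0006]
[[0.00227803 0.02083805 0.09      ]]
```

View pics/s5c.png

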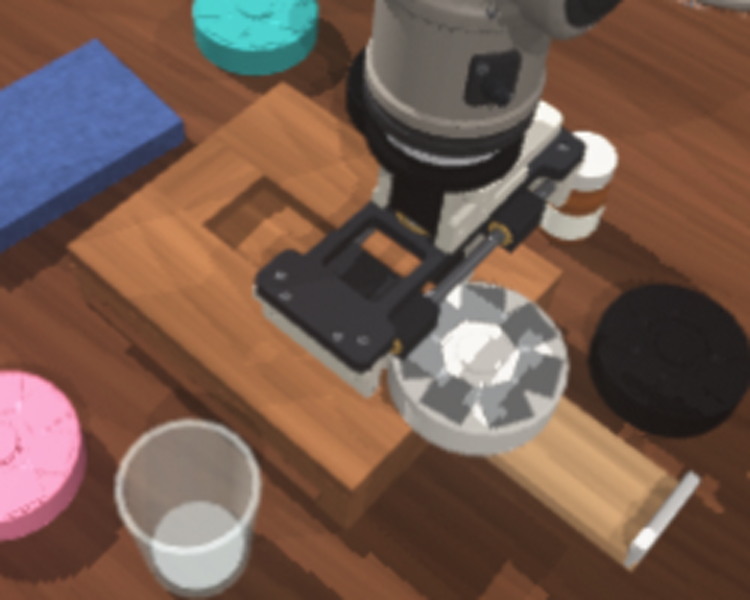

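The organiser (crop (478,355)) is flat and centred, halfway onto the leaf. The remaining push is about 61 mm.

>>> arm_command([
  [[0.007,0,0],[0,0,0],0.06],
  [[0.014,0,0],[0,0,0],0.06],
  [[0.021,0,0],[0,0,0],0.06],
  [[0.028,0,0],[0,0,0],0.06],
  [[0.034,0,0],[0,0,0],0.06],
])

```text
time: 13.9
tool_pos: [0.5639, 0.0751, 0.0696]
tool_rot: [-3.141, -0.0, 1.501]
contact_force: [0.0, -0.1, -0.4]
opening: 0.0598
grip_force: 0.5
```

>>> arm_command([
  [[0.006,0,0],[0,0,0],0.06],
  [[0.012,0,0],[0,0,0],0.06],
  [[0.018,0,0],[0,0,0],0.06],
  [[0.023,0,0],[0,0,0],0.06],
  [[0.027,0,0],[0,0,0],0.06],
])

```text
time: 14.4
tool_pos: [0.5659, 0.1017, 0.0697]
tool_rot: [3.142, -0.0, 1.501]
contact_force: [-0.5, -0.9, 0.1]
opening: 0.06
grip_force: 0.6
```

>>> arm_command([
  [[-0.004,0,0],[0,0,0],0.06],
  [[-0.015,0,0],[0,0,0],0.06],
  [[-0.03,0,0],[0,0,0],0.06],
  [[-0.05,0,-0.01],[0,0,0],0.06],
  [[-0.08,0,-0.04],[0,0,0],0.06],
])

```text
time: 14.9
tool_pos: [0.5581, 0.0203, 0.1077]
tool_rot: [-3.136, -0.0, 1.501]
contact_force: [-0.6, -0.6, 0.3]
opening: 0.0599
grip_force: 0.0
```

>>> arm_command([
  [[-0.03,0,-0.02],[0,0,0],0.06],
  [[-0.06,0,-0.04],[0,0,0],0.06],
  [[-0.09,0,-0.06],[0,0,0],0.06],
  [[-0.1,0,-0.07],[0,0,0],0.06],
  [[-0.1,0,-0.07],[0,0,0],0.06],
])

```text
time: 15.4
tool_pos: [0.5536, -0.0806, 0.181]
tool_rot: [3.139, 0.0, 1.497]
contact_force: [-0.5, 0.5, 0.7]
opening: 0.0601
grip_force: 0.0
```

```bash
python3 - <<'E'
from h import *
to(0,.1355,.068,-np.pi/2)
im=snap('top','t6.png')
cv2.imwrite('pics/t6c.png',cv2.resize(im[135:250,130:270,::-1],None,fx=5,fy=5,interpolation=cv2.INTER_CUBIC))
E
```

```text
t 15.4 at [[  0.5 -47.5 181. ]] F [-0.5  0.5  0.7] op 0.0601
shift [ 0.1831 -0.0016  0.1129] turn [ 0.0028  0.0005 -0.0041]
```

View pics/t6c.png

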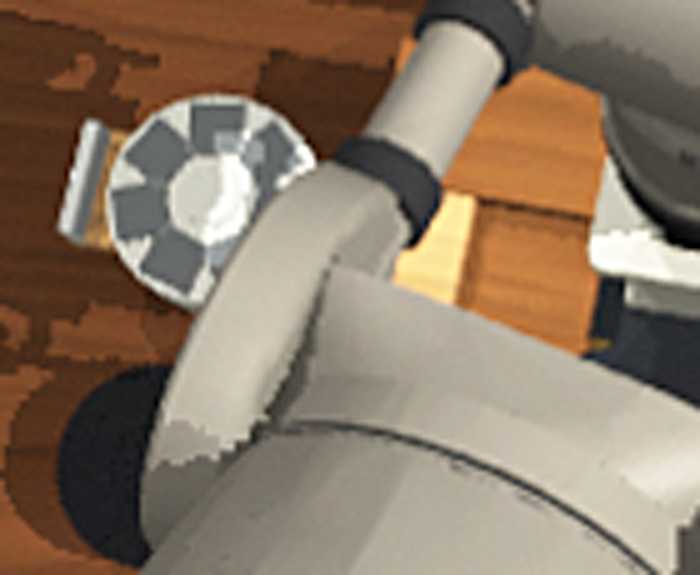

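The organiser lies just short of the lip (lip (85,180)). Rim points are (104,200), (213,94), (316,157) and (190,306), so its centre is near (213,203).

```bash
python3 - <<'E'
from h import *
from scipy.optimize import least_squares
p=onz('top',uncrop([(104,200),(213,94),(316,157),(190,306),(135,127)],130,135),.087); q=w2r(p)[:,:2]
r=least_squares(lambda c:np.hypot(*(q-c[:2]).T)-.05,[0,.18]); print(r.x*1e3,r.fun*1e3)
print(w2r(onz('top',uncrop([(108,128),(83,244)],130,135),.077)))
E
```

```text
[ -0.55240458 185.77189497] [0.58044384 0.22674366 1.82599161 1.68829465 1.15318886]
[[ 0.02545     0.24552322  0.077     ]
 [-0.03154064  0.24336153  0.077     ]]
```

```bash
python3 -c "
from h import *
print(robot.hand_in())"
```

```text
the job is handed in; nothing more can be done
None
```

The job is handed in: I pulled the leaf out to its stop and slid the organiser onto it, where the last picture puts its centre 0.6 mm off the leaf's centre line and 186 mm out; the arm is clear and the bystanders were not touched, though the hand-in returned no verdict.

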